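# Restock the bread tray: fresh behind old, each kind in its line

## Robot

A 6-joint arm with a two-finger parallel gripper is mounted at the origin on the work surface. World frame = base frame: x ahead of the robot, y to its left, z up, the work surface at z = 0. Lengths are in m, angles in rad, forces in N, time in s.
With the tool pointing down it reaches from about 0.35 to 0.875 m from the base axis. Payload 15.5 kg.
Tool frame: the origin (TCP) lies midway between the tips of the shut fingers; the grasp point (between the pads) lies 19 mm behind it (bot.pinch_z is the distance from the TCP to the grasp point, in m); z points along the fingers, y is the line along which they close (so a half turn about z gives the same grasp; the last joint's range is limited). The gripper opens to 85 mm and grips with 20 to 120 N. Pads are 22 mm wide; open, the fingers measure 114 mm over their backs; the gripper's body (76 mm by 85 mm) begins 54 mm behind the grasp point. The pads swing forward as they close: fully open they stand 13 mm farther back than shut.
Start: joints at [-1.329, 0.494, 1.345, -0, 1.302, -0.096], TCP at [0.207, -0.59, 0.231] pointing down, gripper open.
Joint ranges: [-2.91, 2.91], [-0.82, 2.16], [0.22, 2.67], [-1.22, 4.37], [0.12, 2.79], [-3.08, 3.08]. Speed limits (rad/s): [1.89, 1.89, 2.57, 3.01, 3.01, 3.01].

## Interface

Orientations are given as a rotation vector (axis times angle).
In Python, from bench import bot gives the robot as it stands.
- The arm moves only by the shell command python3 -m pendant 'ROWS' [FORCE]. ROWS is JSON, a list of rows, each a list of 7 numbers: the shift along the tool's x, y, z in m, then the turn, a rotation vector about the tool's x, y, z in degrees, then the opening, from 0 (shut) to 1 (fully open). A call has 1 to 20 rows; each row shifts and turns the commanded pose from where the row before left it, along the tool's axes as they then stand; what a row does not reach is not made up. A row lasts 1/10 s, in which the tool goes at most 50 mm and 8.59 degrees, less where a joint would pass 70% of its speed; a pose out of reach is approached as far as the arm can. A call is refused whole if a number of a shift passes 0.05 or a number of a turn 8.59, either way. A call with a gripper value outside its range is refused whole. The fingers move at their own pace and stop on an object; FORCE is the grip in N (left out, the last holds). Time passes only in rows, so rows that do not move let the fingers close. It gives the time, the measured TCP pose, the force, the opening and the grip force at its end, in the units of the state.
- bot.sense(): the state, without advancing time (a new reading comes with each control period).
- bot.camera(name): name is "side" or "top" or "wrist"; returns (picture, depth): 384x512x3 uint8, red, green, blue; 384x512 float32, m along the optical axis (not along the pixel's ray), 0 where there is no reading.
- bot.get_calibration(name): a dict with "fx", "fy", "cx", "cy" (pixels), "R" (3x3) and "t" (3): a world point X has camera coordinates R X + t; the wrist camera has in their place "hand_eye" (4x4, takes a point from camera to tool coordinates, whose origin is the TCP and whose axes are the flange's). Camera axes: x right, y down, z forward; pixel columns grow to the right and rows downward; lengths in m; the calibration is good to about 2 mm. A picture is of the moment at which its call begins: read the wrist's pose just before it. get_calibration takes no time and is no camera call.
- bot.job_done(): hands the job in; it is judged then, once.
The state is a dict: "clock": time; "qpos": joint angles; "qd": joint speeds; "effort": joint torques, N m; "position": TCP position; "orientation": TCP orientation; "contact_force": force on the tool from outside, world axes, zero at the start; "torque": the same for the moment, N m; "opening": finger opening in m; "finger_force": force on a finger pad.
Only numpy, scipy, OpenCV 4.12 (cv2) and the standard library are available. Lean on these libraries where they do the work, as an engineer would, in place of code of your own. Each camera call takes 0.05 s, during which the arm holds its last target. There are 200 camera calls.

## Task

Restock the shop's bread tray from the cooling rack: lay each fresh bread in the back row straight behind the old one of its own kind, lying lengthwise front to back like it and not touching it, and lay the croissant, which had sold out, lengthwise front to back and centred on the bare paper doily in the front row (the front is the side with the price cards). Set every bread down right way up without dropping it, and leave the breads that are already on the tray where they are.

Things in the scene. Friction and masses are not known exactly. Their poses are not given: they have to be found in the camera images.
- tray: Dark steel baking sheet with a rim, fixed, 300 mm back to front, 400 mm wide, floor 4 mm and rim 25 mm above the work surface. Origin: centre of its underside. x points to its front (away from the robot), where a rail with four blank price cards stands 42 mm high. Front row: four places 92 mm apart, about 65 mm ahead of the centre; the back row, about 65 mm behind it, is empty
- old_bun: The old round bun, cross cut in its domed top, 62 mm across, 45 mm high, sides upright from 7 to 25 mm above its flat underside. Stands in the tray's front row on a round paper doily and stays where it is. Origin: centre of its underside, x to the tray's front, z up
- old_roll: The old pointed baguette roll with three slashes, 105 mm long, 46 mm wide and 38 mm high at its middle. Stands in the tray's front row on a round paper doily and stays where it is. Origin: centre of its underside; x along its length, z up, pointing to the tray's front
- old_ciabatta: The old flat floury oblong ciabatta roll with rounded edges, 76 mm long, 58 mm wide, 34 mm high. Stands in the tray's front row on a round paper doily and stays where it is. Origin: centre of its underside; x along its length, z up, pointing to the tray's front
- doily: The one bare doily: scalloped round white paper, 91 mm across, 1 mm thick, flat and fixed on the tray floor in the sold-out place of the front row. Origin: its centre, on the tray floor
- fresh_bun: The fresh round bun, cross cut in its domed top, 62 mm across, 45 mm high, sides upright from 7 to 25 mm above its flat underside. Loose on the wire cooling rack, whose top is 18 mm above the work surface. Origin: centre of its underside, z up. Like all the breads it is firm and weighs 45 to 110 g
- fresh_roll: The fresh pointed baguette roll with three slashes, 105 mm long, 46 mm wide and 38 mm high at its middle. Loose on the wire cooling rack, whose top is 18 mm above the work surface. Origin: centre of its underside; x along its length, z up
- fresh_ciabatta: The fresh flat floury oblong ciabatta roll with rounded edges, 76 mm long, 58 mm wide, 34 mm high. Loose on the wire cooling rack, whose top is 18 mm above the work surface. Origin: centre of its underside; x along its length, z up
- croissant: Ribbed crescent, about 122 mm from tip to tip, 44 mm wide and 44 mm high at its thick middle. Loose on the wire cooling rack, whose top is 18 mm above the work surface. Origin: on its underside, near the middle of its outline; x along its length, z up, tips bending to -y. The thick middle, best gripped across, is 6 mm to +y of the origin

How it is judged:
By the outcome, as a careful person would: the job done as asked, in the order asked, and still so for the second after the job is handed in, with the robot touching nothing.
It also fails if it takes over 106 s, if anything falls off the work surface, if the arm or the gripper's body presses on something with over 40 N, if the wrist force passes 120 N, or if a joint passes its speed limit or range.

## Working session

There is one attempt and no reset: what is moved stays moved. The work goes in short steps, Python scripts to look and compute and a shell command to move; the robot and the scene stay as the last step left them, time stands still between calls to the robot, and variables do not carry over. Pictures are saved under pics/ and viewed, at most 14 in all, crops included, and the job is handed in when it is done.

```bash
ls; mkdir -p pics
python3 - <<'E'
from bench import bot
import cv2,numpy as np
s=bot.sense();print(s)
for n in("top","side"):
    p,d=bot.camera(n);cv2.imwrite(f"pics/{n}0.png",p[...,::-1]);np.save(f"pics/{n}0.npy",d)
    print(n,bot.get_calibration(n))
print(bot.get_calibration("wrist"))
E
```

```text
pics
{'clock': 0.0, 'qpos': array([-1.32953665e+00,  4.94189908e-01,  1.34612907e+00, -2.11813385e-05,
        1.30252175e+00, -9.54851153e-02]), 'qd': array([ 4.52314100e-04,  1.47093426e-03, -5.58343677e-04, -1.18837401e-03,
        1.56975753e-03, -5.39659182e-05]), 'effort': array([ 4.50447144e-03, -8.82146716e+01, -3.83876538e+01,  2.20764623e-04,
        9.92557645e-03, -7.95242613e-06]), 'position': array([ 0.20642755, -0.58953733,  0.23069678]), 'orientation': array([-3.09593966e+00, -5.26262125e-01,  1.74688709e-04]), 'contact_force': array([-0.08105787,  0.61165854,  0.11122736]), 'torque': array([0.02880109, 0.00798483, 0.00610706]), 'finger_force': 0.0, 'opening': 0.08541462228798959}
top {'fx': 385.2964916461774, 'fy': 385.2964916461774, 'cx': 251.80321060034905, 'cy': 189.1803432969303, 'R': array([[-0.02481352, -0.99950851, -0.01915795],
       [-0.9988088 ,  0.02559247, -0.04154532],
       [ 0.0420152 ,  0.01810424, -0.99895293]]), 't': array([0.02120809, 0.5236403 , 1.02609227])}
side {'fx': 400.62175709743923, 'fy': 400.62175709743923, 'cx': 247.81612655093502, 'cy': 191.70879238342815, 'R': array([[-0.92810055, -0.37230155, -0.00457502],
       [-0.27172196,  0.68566677, -0.67529864],
       [ 0.25455167, -0.62550191, -0.73753021]]), 't': array([0.50203361, 0.17787748, 0.94125199])}
{'fx': 281.0230054095812, 'fy': 281.0230054095812, 'cx': 257.6397688189269, 'cy': 193.59168148216872, 'hand_eye': array([[ 6.35980488e-04, -9.53580283e-01, -3.01138240e-01,
         7.83805562e-02],
       [ 9.99999064e-01,  9.71163413e-04, -9.63352877e-04,
        -1.53821426e-03],
       [ 1.21108875e-03, -3.01137345e-01,  9.53580009e-01,
        -1.41812835e-01],
       [ 0.00000000e+00,  0.00000000e+00,  0.00000000e+00,
         1.00000000e+00]])}
```

View pics/top0.png

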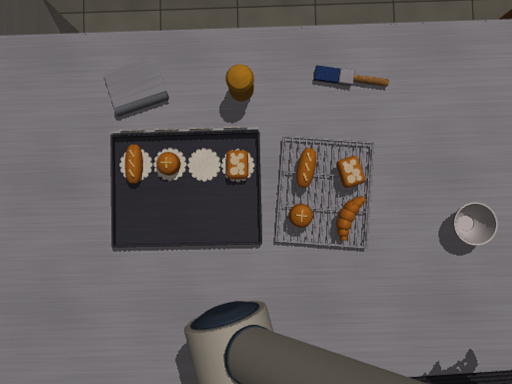

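View pics/side0.png

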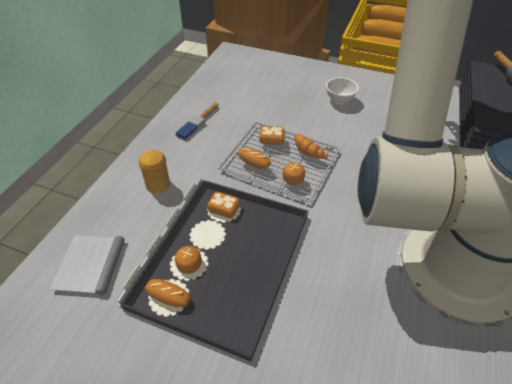

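The top view has front/+x up and +y to the left. The tray spans cols 112–260. Its front row, from the left, is roll (134,164), bun (170,164), doily (204,165), ciabatta (237,165). On the rack are roll (307,168), ciabatta (350,172), bun (301,216) and croissant (350,217).

```bash
cat > util.py <<'E'
from bench import bot
import cv2,numpy as np
from scipy.spatial.transform import Rotation as Ro
def world(cam,d,pose=None):
    c=bot.get_calibration(cam)
    v,u=np.indices(d.shape)
    P=np.stack([(u-c['cx'])/c['fx']*d,(v-c['cy'])/c['fy']*d,d],-1)
    if cam=='wrist':
        H=c['hand_eye'];P=P@H[:3,:3].T+H[:3,3]
        return P@Ro.from_rotvec(pose['orientation']).as_matrix().T+pose['position']
    return (P-c['t'])@c['R']
def blobs(img,W,zmin,ok=None,box=(0.3,.75,-.35,.4),amin=60):
    hsv=cv2.cvtColor(img,cv2.COLOR_RGB2HSV)
    m=(W[...,2]>zmin)&(W[...,2]<.085)&(W[...,0]>box[0])&(W[...,0]<box[1])&(W[...,1]>box[2])&(W[...,1]<box[3])
    m&=(hsv[...,1]>110)&(hsv[...,2]>60)
    m=cv2.morphologyEx(m.astype(np.uint8),cv2.MORPH_CLOSE,np.ones((5,5)))
    n,l,s,c=cv2.connectedComponentsWithStats(m)
    for i in range(1,n):
        if s[i,4]<amin: continue
        q=W[(l==i)&(W[...,2]>zmin)]
        (cx,cy),(w,h),a=cv2.minAreaRect((q[:,:2]*1000).astype(np.float32))
        if w<h: w,h,a=h,w,a+90
        a=(a+90)%180-90
        print(f"px {c[i].round()} rect c({cx:.1f},{cy:.1f}) {w:.0f}x{h:.0f} yaw {a:.1f} mean {(q[:,:2].mean(0)*1000).round(1)} zmax {np.percentile(q[:,2],98)*1000:.0f} n{s[i,4]}")
E
python3 - <<'E'
from util import *
d=np.load('pics/top0.npy');img=cv2.imread('pics/top0.png')[...,::-1].copy()
W=world('top',d);blobs(img,W,.022)
for n,(u,v) in dict(doily=(204,165),floor=(190,220),table=(100,300),rimL=(113,190),rimR=(260,190),rimT=(150,130),rimB=(190,246),rack=(325,190)).items(): print(n,W[v,u].round(4))
E
```

```text
px [133. 164.] rect c(526.1,181.7) 383x98 yaw 62.4 mean [598.6 318.8] zmax 45 n556
px [306. 167.] rect c(535.7,-101.0) 201x66 yaw -40.4 mean [ 575.1 -133.8] zmax 59 n577
px [237. 164.] rect c(551.3,37.0) 158x64 yaw 11.9 mean [589.3  43.8] zmax 41 n441
px [167. 163.] rect c(541.3,124.0) 295x58 yaw 61.6 mean [597.2 226. ] zmax 52 n390
px [351. 171.] rect c(530.8,-143.0) 282x74 yaw -73.3 mean [ 562.8 -248.7] zmax 55 n434
px [348. 216.] rect c(434.6,-150.7) 273x110 yaw -86.3 mean [ 447.  -237.9] zmax 61 n606
px [301. 215.] rect c(453.1,-117.8) 58x56 yaw 24.8 mean [ 453.4 -116.6] zmax 64 n405
doily [0.5933 0.1363 0.0067]
floor [0.445  0.1779 0.0025]
table [0.2349 0.4264 0.0009]
rimL [0.5311 0.382  0.0168]
rimR [ 0.5208 -0.014   0.0227]
rimT [ 0.6949  0.2846 -0.0012]
rimB [ 0.3743  0.1801 -0.0023]
rack [ 0.5171 -0.1896  0.003 ]
```

```bash
sed -i "s/q=W\[(l==i)&(W\[...,2\]>zmin)\]/q=W[(l==i)\&(W[...,2]>zmin)\&(W[...,2]<.085)]/" util.py
cat >> util.py <<'E'
def to(x,y,z,yaw,s=None):
    """turn about tool z first, then the shift in the turned tool axes"""
    s=s or bot.sense();R=Ro.from_rotvec(s['orientation']).as_matrix()
    psi=np.degrees(np.arctan2(R[1,0],R[0,0]));p=np.radians(yaw)
    dx,dy,dz=np.array([x,y,z])-s['position']
    print(f"t{s['clock']:.1f} turn z {-(yaw-psi):.2f}  shift {(dx*np.cos(p)+dy*np.sin(p))*1e3:.1f} {(dx*np.sin(p)-dy*np.cos(p))*1e3:.1f} {-dz*1e3:.1f} mm; tilt {np.degrees(np.arccos(-R[2,2])):.2f}")
E
python3 -m pendant '[[0,0,0,0,0,6.4,1],[0,0,0,0,0,6.4,1],[0,0,0,0,0,6.4,1],[0.0134,-0.0256,-0.0044,0,0,0,1],[0.0134,-0.0256,-0.0044,0,0,0,1],[0.0134,-0.0256,-0.0044,0,0,0,1],[0.0134,-0.0256,-0.0044,0,0,0,1],[0.0134,-0.0256,-0.0044,0,0,0,1],[0.0134,-0.0256,-0.0044,0,0,0,1],[0.0134,-0.0256,-0.0044,0,0,0,1],[0.0134,-0.0256,-0.0044,0,0,0,1],[0.0134,-0.0256,-0.0044,0,0,0,1],[0.0134,-0.0256,-0.0044,0,0,0,1],[0.0134,-0.0256,-0.0044,0,0,0,1],[0.0134,-0.0256,-0.0044,0,0,0,1],[0.0134,-0.0256,-0.0044,0,0,0,1],[0.0134,-0.0256,-0.0044,0,0,0,1],[0.0134,-0.0256,-0.0044,0,0,0,1],[0.0134,-0.0256,-0.0044,0,0,0,1],[0,0,0,0,0,0,1]]' 30
python3 - <<'E'
from util import *
d=np.load('pics/top0.npy');img=cv2.imread('pics/top0.png')[...,::-1].copy()
print('top');blobs(img,world('top',d),.022)
s=bot.sense();p,d=bot.camera('wrist');W=world('wrist',d,s)
cv2.imwrite('pics/w1.png',p[...,::-1]);print('wrist');blobs(p,W,.024)
E
```

```text
clock: 2.1
position: [0.4213, -0.1776, 0.302]
orientation: [-3.141, -0.007, -0.001]
contact_force: [0.1, -0.0, 0.8]
opening: 0.0855
finger_force: 0.0
top
px [133. 164.] rect c(600.1,322.2) 100x42 yaw -1.4 mean [599. 320.] zmax 45 n556
px [306. 167.] rect c(576.0,-135.2) 101x45 yaw -14.5 mean [ 575.3 -134. ] zmax 59 n577
px [237. 164.] rect c(591.1,45.1) 75x53 yaw -1.2 mean [589.6  43.9] zmax 41 n441
px [167. 163.] rect c(599.7,229.7) 58x55 yaw -70.4 mean [597.8 227.2] zmax 51 n390
px [351. 171.] rect c(563.3,-251.3) 74x56 yaw 16.6 mean [ 563.2 -249.8] zmax 55 n434
px [348. 216.] rect c(447.7,-238.3) 128x49 yaw -26.9 mean [ 446.9 -238.3] zmax 61 n606
px [301. 215.] rect c(453.1,-117.8) 58x56 yaw 24.8 mean [ 453.4 -116.6] zmax 64 n405
wrist
px [92. 31.] rect c(589.6,45.4) 73x56 yaw -0.6 mean [588.2  39.4] zmax 39 n1757
px [227.  41.] rect c(575.2,-134.6) 101x44 yaw -12.5 mean [ 574.8 -135.7] zmax 57 n2651
px [314.  53.] rect c(563.0,-249.6) 75x58 yaw 16.5 mean [ 561.9 -245.9] zmax 52 n1720
px [304. 141.] rect c(447.5,-238.1) 129x51 yaw -27.7 mean [ 450.3 -238.7] zmax 60 n2063
px [216. 139.] rect c(453.0,-117.2) 59x59 yaw -89.9 mean [ 454.4 -118.8] zmax 63 n1507
```

View pics/w1.png

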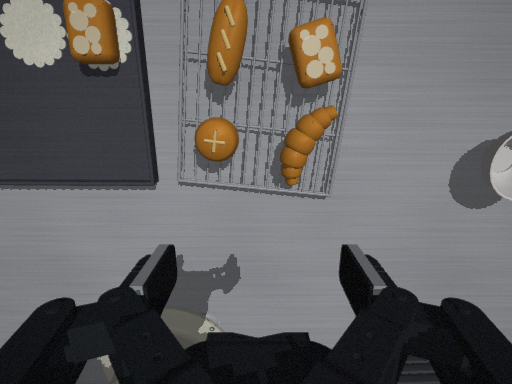

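The wrist picture agrees with the top view to within 1–2 mm on every bread on the rack: bun (216,139), croissant (304,141), roll (227,41), ciabatta (314,53). I'll start with the bun.

```bash
python3 -m pendant '[[0.0053,-0.01,0.03,0,0,0,1],[0.0053,-0.01,0.03,0,0,0,1],[0.0053,-0.01,0.03,0,0,0,1],[0.0053,-0.01,0.03,0,0,0,1],[0.0053,-0.01,0.03,0,0,0,1],[0.0053,-0.01,0.03,0,0,0,1],[0,0,0.025,0,0,0,1],[0,0,0.015,0,0,0,1],[0,0,0,0,0,0,1]]'
python3 -c "
from util import *
to(.4532,-.1175,.015,0.2)"
```

```text
clock: 3.05
position: [0.4506, -0.12, 0.0799]
orientation: [-3.14, -0.002, 0.006]
contact_force: [-0.2, -1.3, 0.8]
opening: 0.0855
finger_force: 0.0
t3.0 turn z -0.13  shift 2.6 -2.5 64.9 mm; tilt 0.22
```

```bash
python3 -m pendant '[[0.002,-0.002,0.015,0,0,0,1],[0,0,0.02,0,0,0,1],[0,0,0.02,0,0,0,1],[0,0,0.01,0,0,0,1],[0,0,0,0,0,0,1],[0,0,0,0,0,0,1]]'
python3 -c "
from util import *
to(.4532,-.1175,.015,0.2)"
```

```text
clock: 3.65
position: [0.4542, -0.1182, 0.0173]
orientation: [3.141, 0.002, 0.001]
contact_force: [0.2, -0.4, -0.6]
opening: 0.0854
finger_force: 0.0
t3.6 turn z -0.12  shift -1.0 -0.7 2.3 mm; tilt 0.02
```

```bash
python3 -m pendant '[[-0.001,-0.001,0.002,0,0,0,1],[0,0,0,0,0,0,0.4],[0,0,0,0,0,0,0.4],[0,0,0,0,0,0,0.4],[0,0,0,0,0,0,0.4],[0,0,0,0,0,0,0.4],[0,0,0,0,0,0,0.4],[0,0,0,0,0,0,0.4]]' 30
```

```text
clock: 4.45
position: [0.4531, -0.1169, 0.0153]
orientation: [3.141, 0.003, 0.001]
contact_force: [-1.6, 0.4, 12.5]
opening: 0.0608
finger_force: 29.6
```

```bash
python3 -m pendant '[[0,0,-0.01,0,0,0,0.4],[0,0,-0.025,0,0,0,0.4],[0,0,-0.03,0,0,0,0.4],[0,0,-0.03,0,0,0,0.4],[0,0,-0.03,0,0,0,0.4],[-0.004,-0.025,-0.013,0,0,0,0.4],[-0.004,-0.025,-0.013,0,0,0,0.4],[-0.004,-0.025,-0.013,0,0,0,0.4],[-0.004,-0.025,-0.013,0,0,0,0.4],[-0.004,-0.025,-0.013,0,0,0,0.4],[-0.004,-0.025,-0.013,0,0,0,0.4],[-0.004,-0.025,-0.013,0,0,0,0.4],[-0.004,-0.025,-0.013,0,0,0,0.4],[-0.004,-0.025,-0.013,0,0,0,0.4],[-0.004,-0.025,-0.013,0,0,0,0.4],[-0.004,-0.025,-0.013,0,0,0,0.4],[-0.004,-0.025,-0.013,0,0,0,0.4],[0,0,0,0,0,0,0.4],[0,0,0,0,0,0,0.4]]'
python3 - <<'E'
from util import *
s=bot.sense();p,d=bot.camera('wrist');W=world('wrist',d,s)
cv2.imwrite('pics/w2.png',p[...,::-1]);np.save('pics/w2.npy',W);blobs(p,W,.012,box=(.5,.72,0,.38))
# doily
m=(p.min(-1)>140)&(abs(W[...,2])<.015)&(W[...,0]>.53)&(W[...,0]<.66)&(W[...,1]>.085)&(W[...,1]<.19)
q=W[m];print('doily',cv2.minEnclosingCircle((q[:,:2]*1000).astype(np.float32)),q.mean(0))
# rim from dark mask
b=(p.max(-1)<80)&(W[...,2]>.012)&(W[...,2]<.035)&(W[...,0]>.3)&(W[...,0]<.8)
q=(W[b][:,:2]*1000).astype(np.float32);print(len(q),cv2.minAreaRect(q),q.min(0),q.max(0))
E
```

```text
clock: 6.35
position: [0.404, 0.1832, 0.2961]
orientation: [3.142, 0.005, 0.001]
contact_force: [0.4, -0.8, -1.1]
opening: 0.0604
finger_force: 33.3
px [151.  24.] rect c(578.3,322.4) 62x44 yaw 3.2 mean [578.5 321. ] zmax 43 n1721
px [222.  16.] rect c(586.6,231.1) 59x39 yaw -89.8 mean [586.  229.8] zmax 49 n1530
px [361.  27.] rect c(581.6,49.0) 58x56 yaw -0.5 mean [577.   54.1] zmax 38 n1460
doily ((592.410400390625, 137.4434814453125), 56.955596923828125) [0.58785549 0.13708067 0.00399126]
2415 ((495.2151184082031, 89.00856018066406), (595.3533325195312, 235.818359375), 89.56491088867188) [ 375.04877 -207.76411] [612.3831 385.9384]
```

View pics/w2.png

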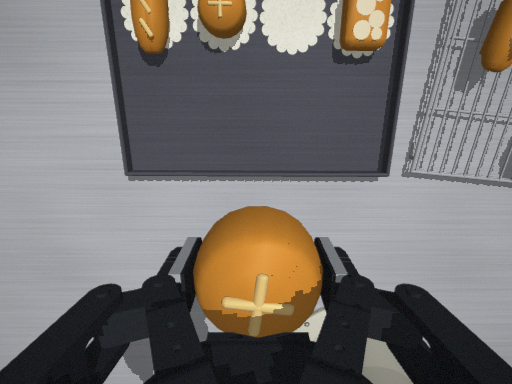

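The bun is held level. The tray's back rim shows at row 175, but the front row is cut off at the top of the picture. I'll step forward and look again.

```bash
python3 -m pendant '[[0.02,0,-0.005,0,0,0,0.4],[0.02,0,-0.005,0,0,0,0.4],[0.02,0,-0.005,0,0,0,0.4],[0.01,0,0,0,0,0,0.4],[0,0,0,0,0,0,0.4],[0,0,0,0,0,0,0.4]]'
python3 - <<'E'
from util import *
s=bot.sense();p,d=bot.camera('wrist');W=world('wrist',d,s);print(s['position'])
cv2.imwrite('pics/w3.png',p[...,::-1]);np.save('pics/w3.npy',W);blobs(p,W,.015,box=(.5,.72,0,.38))
m=(p.min(-1)>140)&(abs(W[...,2])<.015)&(W[...,0]>.53)&(W[...,0]<.66)&(W[...,1]>.088)&(W[...,1]<.187)
q=W[m];print('doily',cv2.minEnclosingCircle((q[:,:2]*1000).astype(np.float32)),q.mean(0))
# rim outer edges: dark|light boundary on rim height
dark=p.max(-1)<95
def fit(pts,n):
    pts=np.array(pts,np.float32)*1000
    vx,vy,x,y=cv2.fitLine(pts[:,:2],cv2.DIST_HUBER,0,.01,.01).ravel();print(n,len(pts),f"dir {np.degrees(np.arctan2(vy,vx)):.2f} through {x:.1f},{y:.1f} z {np.median(pts[:,2]):.0f}")
fl=dark&(abs(W[...,2]-.002)<.008)
# tray floor extent along y / back edge (inner)
r=W[fl&(W[...,0]>.42)&(W[...,0]<.52)]
for nm,sel,ax in(('left',-1,0),('right',0,0),('back',0,1)):
    out=[]
    g=W[fl&(W[...,0]>.35)&(W[...,0]<.7)&(W[...,1]>-.03)&(W[...,1]<.4)]
    lo,hi=((.40,.64) if ax==0 else (.03,.34))
    for a in np.arange(lo,hi,.01):
        h=g[abs(g[:,ax]-a)<.004]
        if len(h)>5:
            h=h[h[:,1-ax].argsort()];out.append(h[sel])
    fit(out,nm)
E
```

```text
clock: 7.0
position: [0.4736, 0.1827, 0.3101]
orientation: [3.141, 0.002, -0.002]
contact_force: [0.1, 0.1, -0.1]
opening: 0.0606
finger_force: 33.3
[0.47356338 0.18267354 0.31007302]
px [157.  66.] rect c(599.2,323.7) 104x43 yaw -0.9 mean [600.  320.9] zmax 43 n2344
px [224.  68.] rect c(597.7,230.6) 60x58 yaw -5.0 mean [597.1 230. ] zmax 49 n1665
px [353.  74.] rect c(591.1,48.1) 75x57 yaw -0.1 mean [591.2  53.6] zmax 38 n1532
doily ((592.6026611328125, 134.4107666015625), 50.129024505615234) [0.59615408 0.13801337 0.0040655 ]
left 24 dir 0.05 through 501.6,383.7 z 7
right 24 dir -0.06 through 486.9,-9.5 z 6
back 32 dir 89.59 through 383.1,214.6 z 3
```

View pics/w3.png

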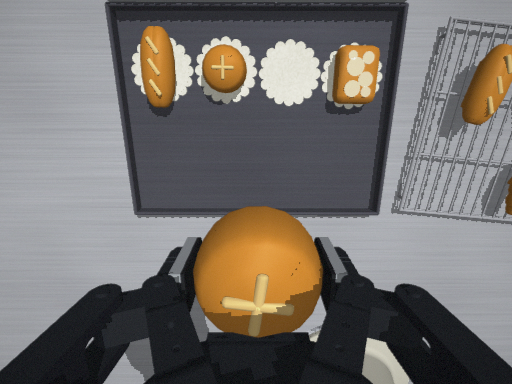

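The whole tray is in view. The back rim lies along row 214, and the front row has doilies at cols 162, 226, 290 and 353. The tray yaw is about −0.4°, and the bare doily is at about (290,72). Next I set the bun down.

```bash
python3 -m pendant '[[-0.001,-0.006,0.03,0,0,0.5,0.4],[-0.001,-0.006,0.03,0,0,0,0.4],[-0.001,-0.006,0.03,0,0,0,0.4],[-0.001,-0.006,0.03,0,0,0,0.4],[-0.001,-0.006,0.03,0,0,0,0.4],[-0.001,-0.006,0.03,0,0,0,0.4],[-0.001,-0.006,0.03,0,0,0,0.4],[-0.001,-0.006,0.025,0,0,0,0.4],[-0.001,0,0.02,0,0,0,0.4],[-0.001,0,0.015,0,0,0,0.4],[0,0,0.01,0,0,0,0.4],[0,0,0,0,0,0,0.4],[0,0,0,0,0,0,0.4]]'
python3 -c "
from util import *
to(.463,.2305,.002,-.4)"
```

```text
clock: 8.35
position: [0.4647, 0.2313, 0.0312]
orientation: [-3.141, 0.011, -0.0]
contact_force: [0.7, -0.8, -1.1]
opening: 0.0606
finger_force: 33.3
t8.3 turn z 0.00  shift -1.7 0.8 29.2 mm; tilt 0.01
```

```bash
python3 -m pendant '[[-0.001,0.001,0.01,0,0,0,0.4],[-0.001,0,0.01,0,0,0,0.4],[0,0,0.005,0,0,0,0.4],[0,0,0.001,0,0,0,0.4],[0,0,0,0,0,0,0.4]]'
python3 -m pendant '[[0,0,0.001,0,0,0,0.4],[0,0,0,0,0,0,0.4]]'
python3 -m pendant '[[0,0,0.001,0,0,0,0.4],[0,0,0,0,0,0,0.4]]'
```

```text
clock: 8.85
position: [0.4626, 0.2302, 0.0044]
orientation: [3.141, -0.011, -0.001]
contact_force: [-0.0, 0.7, -1.8]
opening: 0.0606
finger_force: 33.3
clock: 9.05
position: [0.4628, 0.2303, 0.0038]
orientation: [-3.141, 0.011, -0.0]
contact_force: [-0.4, -0.1, -0.8]
opening: 0.0607
finger_force: 33.3
clock: 9.25
position: [0.4627, 0.2302, 0.0027]
orientation: [-3.142, 0.011, -0.0]
contact_force: [0.2, -0.6, -1.4]
opening: 0.0605
finger_force: 33.3
```

```bash
python3 -m pendant '[[0,0,0.001,0,0,0,0.4],[0,0,0,0,0,0,0.4]]'
python3 -m pendant '[[0,0,0.0007,0,0,0,0.4],[0,0,0,0,0,0,0.4]]'
```

```text
clock: 9.45
position: [0.4627, 0.2303, 0.0017]
orientation: [-3.142, 0.011, -0.0]
contact_force: [0.0, 0.1, -0.7]
opening: 0.0606
finger_force: 33.3
clock: 9.65
position: [0.4628, 0.2303, 0.0016]
orientation: [-3.141, 0.011, -0.001]
contact_force: [-3.0, -1.3, 15.7]
opening: 0.0607
finger_force: 34.6
```

```bash
python3 -m pendant '[[0,0,0,0,0,0,0.85],[0,0,0,0,0,0,0.85],[0,0,0,0,0,0,0.85],[0,0,-0.01,0,0,0,0.85],[0,0,-0.02,0,0,0,0.85],[0,0,-0.03,0,0,0,0.85],[0,0,-0.03,0,0,0,1],[0,0,-0.03,0,0,0,1],[0,0.02,-0.02,0,0,0,1],[0.01,0.03,0,0,0,0,1],[0.01,0.035,0,0,0,0,1],[0.01,0.035,0,0,0,0,1],[0.01,0.035,0,0,0,0,1],[0.01,0.035,0,0,0,0,1],[0.01,0.035,0,0,0,0,1],[0.01,0.035,0,0,0,0,1],[0.01,0.035,0,0,0,0,1],[0.01,0.035,0,0,0,0,1],[0.01,0.02,0,0,0,0,1],[0,0,0,0,0,0,1]]'
python3 - <<'E'
from util import *
to(.5753,-.1347,.019,-13)
s=bot.sense();p,d=bot.camera('wrist');W=world('wrist',d,s)
cv2.imwrite('pics/w4.png',p[...,::-1]);blobs(p,W,.024,box=(.4,.8,-.35,-.05))
p,d=bot.camera('top');cv2.imwrite('pics/top1.png',p[...,::-1]);blobs(p,world('top',d),.012,box=(.38,.54,0,.37))
E
```

```text
clock: 11.65
position: [0.5613, -0.1231, 0.1416]
orientation: [3.141, -0.015, 0.002]
contact_force: [0.5, 0.2, 0.4]
opening: 0.0851
finger_force: 0.0
t11.7 turn z 12.45  shift 16.2 8.2 122.6 mm; tilt 0.10
px [273. 174.] rect c(577.3,-134.7) 103x45 yaw -12.9 mean [ 582.3 -134.3] zmax 57 n4947
px [395. 185.] rect c(564.8,-248.0) 73x56 yaw 17.1 mean [ 570.7 -240.9] zmax 52 n3571
px [402. 265.] rect c(485.2,-265.7) 40x27 yaw -61.5 mean [ 487.9 -261.7] zmax 55 n1086
px [346. 315.] rect c(424.0,-210.6) 40x9 yaw -9.2 mean [ 430.4 -211.4] zmax 52 n340
px [168. 214.] rect c(462.0,229.8) 58x55 yaw 88.7 mean [463.  227.3] zmax 51 n412
```

```bash
python3 -m pendant '[[0,0,0.01,0,0,6.2,1],[0,0,0.01,0,0,6.2,1],[0.008,0.004,0.02,0,0,0,1],[0.008,0.004,0.02,0,0,0,1],[0,0,0.02,0,0,0,1],[0,0,0.02,0,0,0,1],[0,0,0,0,0,0,1],[0,0,0,0,0,0,1]]'
python3 -c "
from util import *
to(.5758,-.1347,.019,-13)"
```

```text
clock: 12.55
position: [0.5738, -0.1309, 0.0415]
orientation: [-3.122, 0.349, 0.001]
contact_force: [0.6, -1.1, 0.6]
opening: 0.0854
finger_force: 0.0
t12.6 turn z 0.25  shift 2.8 3.2 22.5 mm; tilt 0.04
```

```bash
python3 -m pendant '[[0.003,0.003,0.01,0,0,0,1],[0,0,0.009,0,0,0,1],[0,0,0.004,0,0,0,1],[0,0,0,0,0,0,1],[0,0,0,0,0,0,0.2],[0,0,0,0,0,0,0.2],[0,0,0,0,0,0,0.2],[0,0,0,0,0,0,0.2],[0,0,0,0,0,0,0.2],[0,0,0,0,0,0,0.2],[0,0,0,0,0,0,0.2]]' 30
```

```text
clock: 13.65
position: [0.5765, -0.1354, 0.0184]
orientation: [3.122, -0.35, 0.001]
contact_force: [-0.4, -0.1, 5.8]
opening: 0.0454
finger_force: 30.1
```

```bash
python3 -m pendant '[[0,0,-0.01,0,0,0,0.2],[0,0,-0.02,0,0,0,0.2],[0,0,-0.03,0,0,0,0.2],[0,0,-0.03,0,0,-6.3,0.2],[0,0,-0.03,0,0,-6.3,0.2],[-0.009,-0.02,0,0,0,0,0.2],[-0.009,-0.035,0,0,0,0,0.2],[-0.009,-0.035,0,0,0,0,0.2],[-0.009,-0.035,0,0,0,0,0.2],[-0.009,-0.035,0,0,0,0,0.2],[-0.009,-0.035,0,0,0,0,0.2],[-0.009,-0.035,0,0,0,0,0.2],[-0.009,-0.035,0,0,0,0,0.2],[-0.009,-0.035,0,0,0,0,0.2],[-0.009,-0.035,0,0,0,0,0.2],[-0.009,-0.035,0,0,0,0,0.2],[-0.009,-0.035,0,0,0,0,0.2],[-0.009,-0.035,0,0,0,0,0.2],[0,-0.01,0,0,0,0,0.2],[0,0,0,0,0,0,0.2]]'
python3 -c "
from util import *
to(.464,.323,.006,-.4)"
```

```text
clock: 15.65
position: [0.4608, 0.3162, 0.1384]
orientation: [-3.141, 0.002, -0.001]
contact_force: [0.3, 0.5, -1.1]
opening: 0.0449
finger_force: 31.0
t15.7 turn z 0.32  shift 3.2 -6.8 132.4 mm; tilt 0.04
```

```bash
python3 -m pendant '[[0.001,-0.003,0.02,0,0,0.3,0.2],[0.001,-0.003,0.02,0,0,0,0.2],[0.001,-0.001,0.02,0,0,0,0.2],[0,0,0.02,0,0,0,0.2],[0,0,0.02,0,0,0,0.2],[0,0,0.015,0,0,0,0.2],[0,0,0.01,0,0,0,0.2],[0,0,0,0,0,0,0.2],[0,0,0,0,0,0,0.2]]'
python3 -c "
from util import *
to(.464,.323,.0055,-.4)"
```

```text
clock: 16.55
position: [0.4644, 0.3216, 0.0135]
orientation: [-3.142, 0.014, -0.0]
contact_force: [1.0, 0.2, -0.5]
opening: 0.0452
finger_force: 31.0
t16.6 turn z -0.13  shift -0.4 -1.4 8.0 mm; tilt 0.01
```

```bash
python3 -m pendant '[[0,-0.001,0.004,0,0,0,0.2],[0,0,0.004,0,0,0,0.2],[0,0,0,0,0,0,0.2]]'
python3 -m pendant '[[0,0,0.001,0,0,0,0.2],[0,0,0,0,0,0,0.2]]'
python3 -m pendant '[[0,0,0.0005,0,0,0,0.2],[0,0,0,0,0,0,0.2]]'
```

```text
clock: 16.85
position: [0.4639, 0.323, 0.0048]
orientation: [3.142, -0.014, -0.0]
contact_force: [0.5, -0.2, 0.2]
opening: 0.045
finger_force: 31.0
clock: 17.05
position: [0.464, 0.3231, 0.0046]
orientation: [-3.141, 0.014, -0.0]
contact_force: [-2.5, -1.5, 9.0]
opening: 0.045
finger_force: 31.8
clock: 17.25
position: [0.464, 0.323, 0.0045]
orientation: [-3.141, 0.014, -0.001]
contact_force: [-4.8, -4.1, 18.1]
opening: 0.0448
finger_force: 32.5
```

```bash
python3 -m pendant '[[0,0,-0.0005,0,0,0,0.8],[0,0,0,0,0,0,0.8],[0,0,0,0,0,0,0.8],[0,0,0,0,0,0,0.8],[0,0,-0.01,0,0,0,0.8],[0,0,-0.025,0,0,0,0.8],[0,0,-0.03,0,0,0,0.8],[0,0,-0.03,0,0,0,0.8],[0,0.02,-0.03,0,0,0,1],[0.006,0.035,0,0,0,0,1],[0.006,0.035,0,0,0,0,1],[0.006,0.035,0,0,0,0,1],[0.006,0.035,0,0,0,0,1],[0.006,0.035,0,0,0,0,1],[0.006,0.035,0,0,0,0,1],[0.006,0.035,0,0,0,0,1],[0.006,0.035,0,0,0,0,1],[0.006,0.035,0,0,0,0,1],[0.006,0.035,0,0,0,0,1],[0.006,0.035,0,0,0,0,1]]'
python3 -m pendant '[[0.006,0.035,0,0,0,0,1],[0.006,0.035,0,0,0,0,1],[0.006,0.035,0,0,0,0,1],[0.006,0.02,0,0,0,-5.7,1],[0.006,0.005,0,0,0,-5.7,1],[0.006,0.005,0,0,0,-5.7,1],[0,0,0,0,0,0,1]]'
python3 - <<'E'
from util import *
to(.5632,-.25,.0165,16.8)
s=bot.sense();p,d=bot.camera('wrist');W=world('wrist',d,s)
blobs(p,W,.024,box=(.4,.8,-.35,-.05))
p,d=bot.camera('top');cv2.imwrite('pics/top2.png',p[...,::-1]);blobs(p,world('top',d),.012,box=(.38,.54,0,.37))
E
```

```text
clock: 19.25
position: [0.5265, -0.084, 0.1297]
orientation: [3.141, -0.014, 0.001]
contact_force: [0.5, -0.2, -0.3]
opening: 0.0856
finger_force: 0.0
clock: 19.95
position: [0.5632, -0.2166, 0.1296]
orientation: [3.108, 0.456, 0.001]
contact_force: [0.7, -0.4, -1.2]
opening: 0.0853
finger_force: 0.0
t19.9 turn z -0.12  shift -9.6 32.0 113.1 mm; tilt 0.06
px [295. 202.] rect c(564.8,-249.8) 73x57 yaw 16.9 mean [ 571.5 -245.4] zmax 52 n3323
px [256. 301.] rect c(457.7,-240.7) 114x45 yaw -34.6 mean [ 468.2 -242.1] zmax 60 n3490
px [134. 214.] rect c(465.5,323.3) 101x45 yaw -0.6 mean [465.2 320. ] zmax 45 n587
px [168. 214.] rect c(464.4,229.5) 58x52 yaw 83.1 mean [464.4 227.1] zmax 51 n392
```

```bash
python3 -m pendant '[[-0.005,0.016,0,0,0,0,1],[-0.0045,0.016,0.01,0,0,0,1],[0,0,0.02,0,0,0,1],[0,0,0.025,0,0,0,1],[0,0,0.02,0,0,0,1],[0,0,0.015,0,0,0,1],[0,0,0,0,0,0,1],[0,0,0,0,0,0,1]]'
python3 -c "
from util import *
to(.5637,-.2498,.0165,16.8)"
```

```text
clock: 20.85
position: [0.5627, -0.2498, 0.0391]
orientation: [-3.109, -0.453, 0.0]
contact_force: [0.5, 0.5, 0.1]
opening: 0.0853
finger_force: 0.0
t20.9 turn z -0.24  shift 1.0 0.3 22.6 mm; tilt 0.01
```

```bash
python3 -m pendant '[[0.001,0,0.01,0,0,0,1],[0,0,0.009,0,0,0,1],[0,0,0.0035,0,0,0,1],[0,0,0,0,0,0,1],[0,0,0,0,0,0,0.4],[0,0,0,0,0,0,0.4],[0,0,0,0,0,0,0.4],[0,0,0,0,0,0,0.4],[0,0,0,0,0,0,0.4],[0,0,0,0,0,0,0.4]]' 30
```

```text
clock: 21.85
position: [0.5638, -0.2492, 0.0169]
orientation: [3.108, 0.453, 0.001]
contact_force: [-0.1, 0.5, 4.9]
opening: 0.0575
finger_force: 32.7
```

```bash
python3 -m pendant '[[0,0,-0.01,0,0,0,0.4],[0,0,-0.02,0,0,0,0.4],[0,0,-0.03,0,0,0,0.4],[0,0,-0.03,0,0,5.7,0.4],[0,0,-0.03,0,0,5.7,0.4],[0,0,0,0,0,5.7,0.4],[-0.0116,-0.025,0,0,0,0,0.4],[-0.0116,-0.033,0,0,0,0,0.4],[-0.0116,-0.033,0,0,0,0,0.4],[-0.0116,-0.033,0,0,0,0,0.4],[-0.0116,-0.033,0,0,0,0,0.4],[-0.0116,-0.033,0,0,0,0,0.4],[-0.0116,-0.033,0,0,0,0,0.4],[-0.0116,-0.033,0,0,0,0,0.4],[-0.0116,-0.033,0,0,0,0,0.4],[0,-0.007,0,0,0,0,0.4],[0,0,0,0,0,0,0.4]]'
python3 -c "
from util import *
to(.462,.047,.0035,-.4)"
```

```text
clock: 23.55
position: [0.4618, 0.0487, 0.137]
orientation: [3.142, -0.011, 0.001]
contact_force: [-0.5, -0.6, -0.8]
opening: 0.0576
finger_force: 32.5
t23.6 turn z 0.01  shift 0.2 1.7 133.5 mm; tilt 0.04
```

```bash
python3 -m pendant '[[0,0.002,0.02,0,0,0,0.4],[0,0,0.03,0,0,0,0.4],[0,0,0.03,0,0,0,0.4],[0,0,0.025,0,0,0,0.4],[0,0,0.012,0,0,0,0.4],[0,0,0.006,0,0,0,0.4],[0,0,0.004,0,0,0,0.4],[0,0,0,0,0,0,0.4],[0,0,0,0,0,0,0.4]]'
python3 -m pendant '[[0,0,0.003,0,0,0,0.4],[0,0,0,0,0,0,0.4]]'
python3 -c "
from util import *
to(.462,.047,.003,-.4)"
```

```text
clock: 24.45
position: [0.4623, 0.0456, 0.0101]
orientation: [3.142, -0.014, 0.002]
contact_force: [-0.2, 0.3, -0.8]
opening: 0.0573
finger_force: 32.5
clock: 24.65
position: [0.4619, 0.0458, 0.0066]
orientation: [-3.142, 0.014, -0.001]
contact_force: [-0.2, 0.5, -0.8]
opening: 0.0572
finger_force: 32.5
t24.6 turn z -0.10  shift 0.1 -1.2 3.6 mm; tilt 0.03
```

```bash
python3 -m pendant '[[0,-0.001,0.002,0,0,0,0.4],[0,0,0,0,0,0,0.4]]'
python3 -m pendant '[[0,0,0.001,0,0,0,0.4],[0,0,0,0,0,0,0.4]]'
python3 -m pendant '[[0,0,0.0007,0,0,0,0.4],[0,0,0,0,0,0,0.4]]'
```

```text
clock: 24.85
position: [0.4618, 0.047, 0.0044]
orientation: [-3.142, 0.014, 0.0]
contact_force: [0.2, -0.7, -0.1]
opening: 0.0576
finger_force: 32.5
clock: 25.05
position: [0.4617, 0.0469, 0.0034]
orientation: [-3.142, 0.014, 0.0]
contact_force: [-0.1, 0.5, -0.1]
opening: 0.0578
finger_force: 32.5
clock: 25.25
position: [0.4618, 0.0469, 0.0031]
orientation: [-3.142, 0.014, -0.0]
contact_force: [-2.4, 1.0, 9.1]
opening: 0.0574
finger_force: 33.5
```

```bash
python3 -m pendant '[[0,0,-0.0005,0,0,0,0.8],[0,0,0,0,0,0,0.8],[0,0,0,0,0,0,0.8],[0,0,0,0,0,0,0.8],[0,0,-0.01,0,0,0,0.8],[0,0,-0.025,0,0,0,0.8],[0,0,-0.03,0,0,0,0.8],[0,0,-0.03,0,0,0,1],[-0.008,0.027,-0.012,0,0,0,1],[-0.008,0.027,-0.012,0,0,0,1],[-0.008,0.027,-0.012,0,0,0,1],[-0.008,0.027,-0.012,0,0,0,1],[-0.008,0.027,-0.012,0,0,0,1],[-0.008,0.027,-0.012,0,0,0,1],[-0.008,0.027,-0.012,0,0,0,1],[-0.008,0.027,-0.012,0,0,0,1],[-0.008,0.027,-0.012,0,0,0,1],[-0.008,0.027,-0.012,0,0,0,1],[0,0,0,0,0,0,1],[0,0,0,0,0,0,1]]'
cat > cro.py <<'E'
import sys
from util import *
def cro(W,p,box,name):
    hsv=cv2.cvtColor(p,cv2.COLOR_RGB2HSV)
    m=(W[...,2]>.02)&(W[...,2]<.085)&(W[...,0]>box[0])&(W[...,0]<box[1])&(W[...,1]>box[2])&(W[...,1]<box[3])&(hsv[...,1]>110)&(hsv[...,2]>60)
    n,l,s,c=cv2.connectedComponentsWithStats(m.astype(np.uint8));i=1+s[1:,4].argmax()
    q=W[l==i][:,:2]*1000
    # tips: farthest pair; thick middle via hull
    h=cv2.convexHull(q.astype(np.float32))[:,0]
    D=np.linalg.norm(h[:,None]-h[None],axis=-1);a,b=np.unravel_index(D.argmax(),D.shape)
    A,B=h[a],h[b]
    if A[0]<B[0]: A,B=B,A
    u=(A-B)/np.linalg.norm(A-B);n_=np.array([-u[1],u[0]]);M=(A+B)/2
    t=(q-M)@u;w=(q-M)@n_
    print(name,'tips',A.round(1),B.round(1),f'len {D.max():.1f} yaw {np.degrees(np.arctan2(u[1],u[0])):.1f}')
    for k in range(-60,61,15):
        z=w[abs(t-k)<5]
        if len(z): print(k,f'{z.min():.1f}..{z.max():.1f}',end=' | ')
    tw=abs(t)<8; cw=(w[tw].min()+w[tw].max())/2
    print('\n mid centre',(M+n_*cw).round(1),'tipmid',M.round(1))
E
python3 - <<'E'
from cro import *
s=bot.sense();p,d=bot.camera('wrist');W=world('wrist',d,s);print(s['position'])
cv2.imwrite('pics/w5.png',p[...,::-1]);cro(W,p,(.36,.54,-.33,-.17),'wrist')
p,d=bot.camera('top');cv2.imwrite('pics/top3.png',p[...,::-1]);Wt=world('top',d);blobs(p,Wt,.012,box=(.38,.54,0,.37))
cro(world('top',np.load('pics/top0.npy')),cv2.imread('pics/top0.png')[...,::-1].copy(),(.36,.54,-.33,-.17),'top')
m=(p.min(-1)>140)&(abs(Wt[...,2])<.018)&(Wt[...,0]>.53)&(Wt[...,0]<.66)&(Wt[...,1]>.089)&(Wt[...,1]<.183)
q=Wt[m];print('doily',q.mean(0)*1e3,(q[:,:2].min(0)+q[:,:2].max(0))/2)
W3=np.load('pics/w3.npy');p3=cv2.imread('pics/w3.png')
n,l,st,c=cv2.connectedComponentsWithStats(((p3.min(-1)>120)).astype(np.uint8));i=l[72,290];print('w3 doily',st[i],W3[l==i].mean(0)*1e3,W3[l==i].min(0),W3[l==i].max(0))
E
```

```text
clock: 27.25
position: [0.3791, -0.2226, 0.2188]
orientation: [3.141, -0.016, 0.001]
contact_force: [0.2, -0.3, -0.5]
opening: 0.085
finger_force: 0.0
[ 0.37909516 -0.22259104  0.21880565]
wrist tips [ 498.  -280.9] [ 384.  -222.1] len 128.3 yaw -27.3
-60 -9.3..13.7 | -45 -8.5..23.9 | -30 -4.3..34.7 | -15 -2.7..36.8 | 0 -2.4..40.1 | 15 -2.8..36.4 | 30 -4.5..34.3 | 45 -9.5..23.3 | 60 -11.3..9.8 | 
 mid centre [ 449.6 -234.7] tipmid [ 441.  -251.5]
px [134. 214.] rect c(465.5,323.3) 101x44 yaw -1.0 mean [465.2 320.2] zmax 44 n588
px [238. 213.] rect c(460.1,47.0) 71x55 yaw -1.1 mean [460.9  46.4] zmax 42 n440
px [168. 214.] rect c(462.1,230.5) 59x55 yaw 88.7 mean [463.2 227.5] zmax 51 n414
top tips [ 497.8 -280.6] [ 384.3 -222.1] len 127.7 yaw -27.3
-60 -10.3..7.0 | -45 -6.2..21.0 | -30 -4.9..32.3 | -15 0.1..33.7 | 0 -1.8..39.2 | 15 -2.4..33.5 | 30 -2.5..32.6 | 45 -9.6..22.5 | 60 -7.7..6.6 | 
 mid centre [ 449.6 -234.7] tipmid [ 441.1 -251.4]
doily [595.33735878 137.687259     4.79849056] [0.59472741 0.13788512]
w3 doily [ 259   39   78   67 3495] [595.51736439 131.87184304   5.83457461] [0.55056788 0.07236677 0.00106539] [0.64032062 0.18474811 0.45176859]
```

View pics/w5.png

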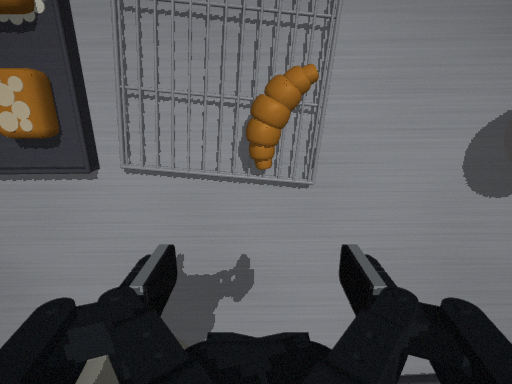

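View pics/top3.png

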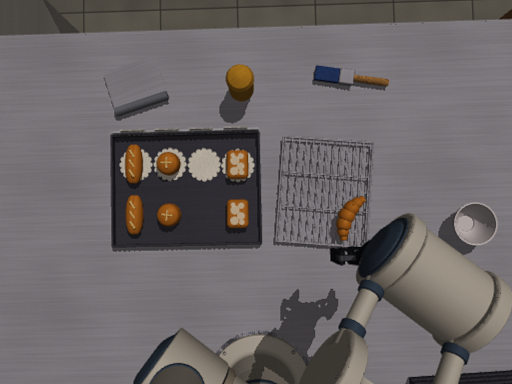

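All three fresh breads sit behind their kind: roll (134,214), bun (168,214), ciabatta (238,213). Both cameras agree on the croissant, with its middle at (449.6, −234.7) mm and yaw −27.3°. I'll pick it next.

```bash
python3 -m pendant '[[0,0,0,0,0,6.7,1],[0,0,0,0,0,6.7,1],[0,0,0,0,0,6.7,1],[0,0,0,0,0,6.7,1],[0.014,-0.0044,0.02,0,0,0,1],[0.014,-0.0044,0.025,0,0,0,1],[0.014,-0.0044,0.025,0,0,0,1],[0.014,-0.0044,0.025,0,0,0,1],[0.0125,-0.004,0.025,0,0,0,1],[0,0,0.025,0,0,0,1],[0,0,0.02,0,0,0,1],[0,0,0.01,0,0,0,1],[0,0,0,0,0,0,1],[0,0,0,0,0,0,1]]'
python3 -c "
from util import *
to(.4496,-.2347,.019,-27.3)"
```

```text
clock: 28.75
position: [0.4504, -0.2344, 0.0438]
orientation: [3.053, -0.741, 0.0]
contact_force: [0.4, -0.8, -0.4]
opening: 0.0858
finger_force: 0.0
t28.8 turn z 0.02  shift -0.6 0.6 24.8 mm; tilt 0.01
```

```bash
python3 -m pendant '[[0,0,0.01,0,0,0,1],[0,0,0.01,0,0,0,1],[0,0,0.005,0,0,0,1],[0,0,0,0,0,0,1],[0,0,0,0,0,0,0.2],[0,0,0,0,0,0,0.2],[0,0,0,0,0,0,0.2],[0,0,0,0,0,0,0.2],[0,0,0,0,0,0,0.2],[0,0,0,0,0,0,0.2],[0,0,0,0,0,0,0.2]]' 30
```

```text
clock: 29.85
position: [0.4504, -0.2348, 0.0188]
orientation: [3.053, -0.741, 0.001]
contact_force: [-2.0, 1.9, 8.4]
opening: 0.0424
finger_force: 29.3
```

```bash
python3 -m pendant '[[0,0,-0.01,0,0,0,0.2],[0,0,-0.025,0,0,0,0.2],[0,0,-0.03,0,0,-6.7,0.2],[0,0,-0.03,0,0,-6.7,0.2],[0,0,-0.03,0,0,-6.7,0.2],[0,0,0,0,0,-6.7,0.2],[0.011,-0.03,0,0,0,0,0.2],[0.011,-0.03,0,0,0,0,0.2],[0.011,-0.03,0,0,0,0,0.2],[0.011,-0.03,0,0,0,0,0.2],[0.011,-0.03,0,0,0,0,0.2],[0.011,-0.03,0,0,0,0,0.2],[0.011,-0.03,0,0,0,0,0.2],[0.011,-0.03,0,0,0,0,0.2],[0.011,-0.03,0,0,0,0,0.2],[0.011,-0.03,0,0,0,0,0.2],[0.011,-0.03,0,0,0,0,0.2],[0.011,-0.03,0,0,0,0,0.2],[0.01,-0.02,0,0,0,0,0.2],[0,0,0,0,0,0,0.2]]'
python3 - <<'E'
from util import *
to(.595,.144,.006,-.4)
s=bot.sense();p,d=bot.camera('wrist');cv2.imwrite('pics/w6.png',p[...,::-1])
E
```

```text
clock: 31.85
position: [0.5964, 0.1465, 0.1439]
orientation: [-3.141, 0.01, -0.002]
contact_force: [-0.2, -0.8, 0.1]
opening: 0.0423
finger_force: 30.7
t31.9 turn z 0.02  shift -1.4 2.5 137.9 mm; tilt 0.08
```

View pics/w6.png

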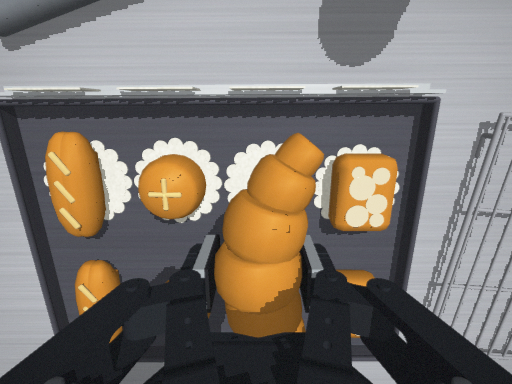

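The croissant is held upright at mid-frame, with its front tip near (300,155) pointing to the front. The doily is below it, between the bun (172,187) and the ciabatta (364,190). Next I lower it.

```bash
python3 -m pendant '[[-0.001,0.002,0.02,0,0,0,0.2],[0,0,0.025,0,0,0,0.2],[0,0,0.025,0,0,0,0.2],[0,0,0.025,0,0,0,0.2],[0,0,0.015,0,0,0,0.2],[0,0,0.01,0,0,0,0.2],[0,0,0.006,0,0,0,0.2],[0,0,0,0,0,0,0.2],[0,0,0,0,0,0,0.2]]'
python3 -c "
from util import *
to(.595,.144,.007,-.4)"
```

```text
clock: 32.8
position: [0.5949, 0.1421, 0.018]
orientation: [-3.141, 0.014, -0.002]
contact_force: [-0.7, 0.3, -0.8]
opening: 0.0418
finger_force: 30.7
t32.8 turn z -0.10  shift 0.0 -1.9 11.0 mm; tilt 0.06
```

```bash
python3 -m pendant '[[0,-0.002,0.006,0,0,0,0.2],[0,0,0.004,0,0,0,0.2],[0,0,0,0,0,0,0.2]]'
python3 -m pendant '[[0,0,0.001,0,0,0,0.2],[0,0,0,0,0,0,0.2]]'
python3 -m pendant '[[0,0,0.0007,0,0,0,0.2],[0,0,0,0,0,0,0.2]]'
```

```text
clock: 33.1
position: [0.5942, 0.1441, 0.0068]
orientation: [3.141, -0.013, -0.001]
contact_force: [-0.6, -1.1, -0.5]
opening: 0.0424
finger_force: 30.7
clock: 33.3
position: [0.5945, 0.1441, 0.0062]
orientation: [-3.142, 0.014, 0.0]
contact_force: [-0.5, 0.7, -0.8]
opening: 0.0418
finger_force: 30.7
clock: 33.5
position: [0.5945, 0.144, 0.0056]
orientation: [-3.142, 0.014, -0.0]
contact_force: [0.3, 0.4, -1.0]
opening: 0.0424
finger_force: 30.7
```

```bash
python3 -m pendant '[[0,0,0.0007,0,0,0,0.2],[0,0,0,0,0,0,0.2]]'
python3 -m pendant '[[0,0,0.0005,0,0,0,0.2],[0,0,0,0,0,0,0.2]]'
```

```text
clock: 33.7
position: [0.5946, 0.1441, 0.0051]
orientation: [-3.142, 0.014, -0.0]
contact_force: [-1.5, -0.4, 3.1]
opening: 0.042
finger_force: 30.9
clock: 33.9
position: [0.5947, 0.1441, 0.005]
orientation: [-3.142, 0.014, -0.001]
contact_force: [-3.8, -0.6, 11.0]
opening: 0.0421
finger_force: 31.4
```

```bash
python3 -m pendant '[[0,0,0,0,0,0,0.65],[0,0,0,0,0,0,0.65],[0,0,0,0,0,0,0.65],[0,0,0,0,0,0,0.65],[0,0,-0.01,0,0,0,0.65],[0,0,-0.025,0,0,0,0.65],[0,0,-0.03,0,0,0,0.65],[0,0,-0.03,0,0,0,0.65],[0,0,-0.03,0,0,0,0.65],[-0.015,0.01,-0.03,0,0,0,0.65],[-0.02,0.01,-0.03,0,0,0,0.65],[-0.02,0,-0.03,0,0,0,0.65],[-0.02,0,-0.03,0,0,0,0.65],[-0.02,0,-0.02,0,0,0,0.65],[-0.02,-0.01,0,0,0,0,0.65],[-0.02,-0.02,0,0,0,0,0.65],[-0.02,-0.02,0,0,0,0,0.65],[0,0,0,0,0,0,0.65],[0,0,0,0,0,0,0.65]]'
python3 - <<'E'
from cro import *
s=bot.sense();p,d=bot.camera('wrist');W=world('wrist',d,s);cv2.imwrite('pics/w7.png',p[...,::-1])
blobs(p,W,.016,box=(.38,.68,0,.38));cro(W,p,(.52,.68,.09,.19),'wrist')
p,d=bot.camera('top');W=world('top',d);cv2.imwrite('pics/top4.png',p[...,::-1])
print('top');blobs(p,W,.022,box=(.38,.68,0,.38));cro(W,p,(.52,.68,.09,.19),'top')
E
```

```text
clock: 35.8
position: [0.4396, 0.1756, 0.2701]
orientation: [-3.141, 0.012, -0.001]
contact_force: [-0.1, 0.2, 0.2]
opening: 0.0555
finger_force: 0.0
px [137.  38.] rect c(592.7,323.3) 90x43 yaw 1.1 mean [593.8 320.3] zmax 43 n2854
px [286.  43.] rect c(583.4,143.2) 106x49 yaw 1.5 mean [587.1 143.4] zmax 46 n2725
px [213.  35.] rect c(597.2,230.9) 60x58 yaw -43.3 mean [595.5 229.5] zmax 49 n2288
px [360.  41.] rect c(590.6,49.0) 75x55 yaw -0.2 mean [589.5  53.7] zmax 38 n2063
px [150. 144.] rect c(464.3,323.9) 103x44 yaw 0.1 mean [467.8 320.4] zmax 43 n2303
px [349. 145.] rect c(461.5,50.3) 74x57 yaw -0.5 mean [465.2  55.9] zmax 38 n1517
px [218. 147.] rect c(462.2,232.2) 61x60 yaw 52.4 mean [464.6 230.2] zmax 49 n1639
wrist tips [636.3 151.1] [531.9 127.1] len 107.2 yaw 13.0
-45 -9.3..16.0 | -30 -10.3..20.0 | -15 -11.0..27.0 | 0 -13.7..25.6 | 15 -17.5..26.0 | 30 -23.0..20.1 | 45 -30.0..12.9 | 
 mid centre [582.7 145.2] tipmid [584.1 139.1]
top
px [202. 164.] rect c(594.7,141.2) 123x44 yaw -2.3 mean [593.8 138.1] zmax 48 n558
px [133. 163.] rect c(600.1,321.8) 100x42 yaw -0.6 mean [599.3 319.9] zmax 45 n556
px [237. 164.] rect c(591.1,45.3) 75x53 yaw -1.3 mean [589.6  43.9] zmax 41 n441
px [167. 163.] rect c(599.8,230.0) 57x55 yaw -64.7 mean [598.1 227.3] zmax 51 n389
px [237. 213.] rect c(460.2,47.0) 71x55 yaw -1.0 mean [461.2  46.6] zmax 41 n432
px [172. 211.] rect c(471.2,218.1) 54x27 yaw 28.8 mean [470.1 217.1] zmax 51 n191
top tips [655.8 124.7] [532.4 124.6] len 123.4 yaw 0.0
-60 -3.0..8.2 | -45 -3.4..22.6 | -30 -1.0..34.8 | -15 0.3..35.0 | 0 0.1..38.8 | 15 -0.4..33.8 | 30 -2.2..33.7 | 45 -5.2..23.9 | 60 -7.7..5.4 | 
 mid centre [594.1 144.1] tipmid [594.1 124.7]
```

View pics/w7.png

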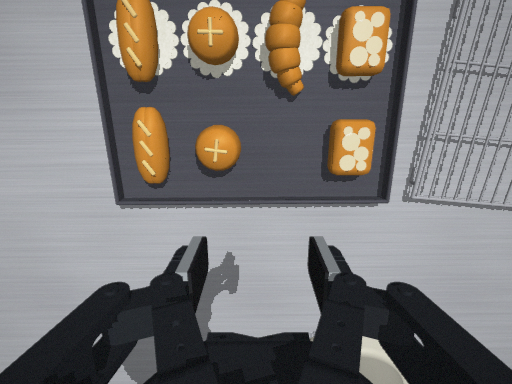

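The tray holds everything as asked. The croissant lies front to back on its doily (285,45) with a yaw of about 0°. Roll (150,144), bun (218,147) and ciabatta (351,147) lie behind their kind, and the old breads haven't moved.

```bash
python3 -c "
from bench import bot
print(bot.job_done())"
```

```text
the job is handed in; nothing more can be done
None
```

The fresh roll, bun and ciabatta are laid behind their old ones, and the croissant lies front to back on the bare doily within about 1 mm of centre; the old breads stayed put, and the job was handed in at about 36 s.

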